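# Kickstand down, then hold the saddle frame upright

### The arm

A 6-joint arm with a two-finger parallel gripper is mounted at the origin on the work surface. World frame = base frame: x ahead of the robot, y to its left, z up, the work surface at z = 0. Lengths are in m, angles in rad, forces in N, time in s.
With the tool pointing down it reaches from about 0.325 to 1 m from the base axis. Payload 5.1 kg.
Tool frame: the origin (TCP) lies where the fingers leave the gripper's body, on its centre line; the fingertips stand 73 mm ahead of it and the grasp point (between the pads) lies 54 mm ahead of it; z points along the fingers, y is the direction in which the jaws open and shut (so a half turn about z gives the same grasp; the last joint's range is limited). The gripper opens to 85 mm and grips with 20 to 120 N. Pads are 22 mm wide; open, the fingers measure 114 mm over their backs; the gripper's body (76 mm by 85 mm) begins 54 mm behind the grasp point. The pads swing forward as they close: fully open they stand 13 mm farther back than shut.
Start: joints at [1.125, 0.124, 1.65, -0, 1.367, -0.083], TCP at [0.231, 0.608, 0.304] pointing down, gripper open.
Joint ranges: [-2.61, 2.61], [-1.02, 2.33], [0.03, 2.71], [-1.35, 4.49], [0.32, 2.68], [-2.91, 2.91]. Speed limits (rad/s): [2.57, 2.57, 3.14, 3.14, 3.14, 3.14].

### API

Orientations are given as a 3x3 rotation matrix whose columns are the frame's x, y, z axes.
In Python, from station import sensors, vision, workorder gives the robot as it stands.
- The arm moves only by the shell command python3 -m handwheel 'ROWS' [FORCE]. ROWS is JSON, a list of rows, each a list of 3 entries, a list of its own where there are three numbers: the closure in counts, from 0 (fully open) to 255 (shut), then the shift along the world's x, y, z in mm, then the turn, a rotation vector about the world's x, y, z in units of 6 degrees (1.0 is 6 degrees). A call has 1 to 20 rows; each row is the pose to reach, as a shift and turn from the pose measured when the call began; what a row does not reach only later rows make up. A row lasts 1/12 s, in which the tool goes at most 41.7 mm and 7.16 degrees, less where a joint would pass 70% of its speed; a pose out of reach is approached as far as the arm can. A call with a gripper value outside its range is refused whole. The fingers move at their own pace and stop on an object; FORCE is the grip in N (left out, the last holds). Time passes only in rows, so rows that repeat a pose let the fingers close. It gives the time, the measured TCP pose, the force and the opening at its end, in the units of the state.
- sensors.get_obs(): the state, without advancing time (a new reading comes with each control period).
- vision.snapshot(name): name is "side" or "top" or "wrist"; returns the picture (400x640x3 uint8, red, green, blue); there is no depth.
- vision.camera_params(name): a dict with "fx", "fy", "cx", "cy" (pixels), "camera_from_world" (4x4, takes a point from world to camera coordinates); the wrist camera has in their place "hand_eye" (4x4, takes a point from camera to tool coordinates, whose origin is the TCP and whose axes are the flange's). Camera axes: x right, y up, looking along -z (the intrinsics and any distortion apply to the point x, -y, -z); pixel columns grow to the right and rows downward; lengths in m; the calibration is good to about 2 mm. A picture is of the moment at which its call begins: read the wrist's pose just before it. camera_params takes no time and is no camera call.
- workorder.hand_in(): hands the job in, once; it reports no verdict.
The state is a dict: "time": time; "joint_positions": joint angles; "joint_velocities": joint speeds; "tau": joint torques, N m; "position": TCP position; "tool_rot": TCP orientation; "contact_force": force on the tool from outside, world axes, zero at the start; "torque": the same for the moment, N m; "width": finger opening in m.
Only numpy, scipy, OpenCV 4.12 (cv2) and the standard library are available. Lean on these libraries where they do the work, as an engineer would, in place of code of your own. Each camera call takes 0.05 s, during which the arm holds its last target.

### The job

The cycle-frame stub with the leather saddle has tipped over onto its rest. First flip its kickstand all the way down, over its spring's centre, so that it snaps to the stop; then bring the frame upright by the saddle or frame and finish while still holding it there with the fingers, because it tips back over as soon as it is let go. Leave the loose tools, jar, spool, tin and roll on the bench where they are.

Things in the scene. Friction and masses are not known exactly. Their poses are not given: they have to be found in the camera images.
- frame: Cycle-frame stub that tips sideways about its hub. Origin on the hub axis, 50 mm above the bench; y runs level along the hub, saddle tail to nose; z runs up the grey seat tube (upright: z vertical); x points to the kickstand's side, away from the robot give or take the yaw. Starts leaning 0.42 rad towards its -x, turned about y, against a stop; can go 0.16 rad past upright.
- bracket: Dark steel bracket bolted to the bench that carries the hub: plate 150 x 220 x 10 mm with two lugs and a rubber-tipped rest on the robot's side. Origin under the hub's middle; its axes are those of the upright frame.
- saddle_seat (a point): Middle of the brown leather saddle's top, at frame (0, 50, 248) mm. The saddle spans frame y -35 to +200 mm, 136 mm wide at the tail, 36 mm at the nose. Frame (1 kg, give or take 20 percent) and a hub spring push it over towards the lean: about 0.55 N m at upright, 0.9 to 1.2 N m leaning, so 2 to 6 N at the saddle. Let go, it tips back.
- saddle_nose (a point): Centre of the saddle's straight nose, fixed to the frame at frame (0, 165, 225) mm. The nose is a round-edged block 36 mm wide (frame x) and 40 mm high (frame z; 20 mm above and below this point), straight over frame y 110 to 200 mm; nothing is beside or above it.
- kickstand (a joint): Kickstand angle, rad, about an axis along frame x through frame (40, -60, 85) mm. 0 = folded: leg towards frame -y, rising 20 degrees (0.349 rad). It grows as the foot swings down; 1.5 = down on its stop (leg 66 degrees below level). The over-centre spring drives it to the nearer stop and turns over at 0.75; it needs 0.34 N m (3 to 4 N on the foot) at 0, less towards 0.75.
- kick_foot (a point): Centre of the kickstand's black rubber foot, a flat block 26 mm wide (frame x), 45 mm along the leg, 13 mm thick, ending an aluminium leg. It lies 105 mm from the pivot along the leg and 20 mm outward (frame x = +60 mm). Folded, it is clear above and can be pressed down; while the frame leans it also moves level about 30 mm towards frame +x by the turning-over point.
- glue_jar: Loose amber jar, 64 mm across, 85 mm high; origin at the centre of its underside. Leave alone.
- thread_spool: Loose black thread spool, 48 mm across, 62 mm high; origin at the centre of its underside. Leave alone.
- wrench: Loose steel spanner lying on the bench, about 180 mm long; origin under its middle. Leave alone.
- hammer: Loose hammer lying on the bench, about 260 mm long; origin under its middle. Leave alone.
- screwdriver: Loose wooden-handled screwdriver lying on the bench, about 200 mm long; origin under its middle. Leave alone.
- rivet_tin: Loose open metal tin, 72 mm across, 50 mm high; origin at the centre of its underside. Leave alone.
- tape_roll: Loose paper tape roll lying flat, 90 mm across, 25 mm high; origin at the centre of its underside. Leave alone.

How it is judged:
On the way, in this order (a step that is already met when the one before it is completed fails the run):
1. the kickstand is flipped fully down while the frame still leans (value of joint kickstand above 1.35 rad and angle between frame's own z axis and vertical above 0.12 rad), for 0.2 s.
2. the frame is held upright by the fingers with the kickstand down (angle between frame's own z axis and vertical below 0.08 rad and value of joint kickstand above 1.35 rad and contact force between the fingers and frame above 0.5 N and angular speed of frame below 0.15 rad/s), for 0.4 s.
At the end, for the whole second after the job is handed in: The frame is within 0.08 rad (4.5 degrees) of upright and still, the kickstand is down (beyond 1.35 of its 1.5 rad), and the fingers hold the frame with more than 0.5 N (all of step 2); the arm keeps its last pose, push and grip.
It fails at once if a loose thing on the bench is moved by more than 40 mm (distance of any of glue_jar, thread_spool, wrench, hammer, screwdriver, rivet_tin, tape_roll from where it was at the start of the episode above 0.04 m).
It also fails if it takes over 51 s, if anything falls off the work surface, if the arm or the gripper's body presses on something with over 40 N, if the wrist force passes 120 N, or if a joint passes its speed limit or range.

## Working session

There is one attempt and no reset: what is moved stays moved. The work goes in short steps, Python scripts to look and compute and a shell command to move; the robot and the scene stay as the last step left them, time stands still between calls to the robot, and variables do not carry over. Pictures are saved under pics/ and viewed, and the job is handed in when it is done.

```bash
ls; mkdir -p pics; python3 - <<'E'
from station import sensors, vision
import cv2
o=sensors.get_obs()
for k,v in o.items(): print(k,v)
for n in ["side","top","wrist"]:
    cv2.imwrite(f"pics/{n}0.png",vision.snapshot(n)[:,:,::-1])
    print(n,vision.camera_params(n))
E
```

```text
pics
time 0.0
joint_positions [ 1.12539550e+00  1.24508695e-01  1.65168418e+00  2.85861475e-05
  1.36748532e+00 -8.25932444e-02]
joint_velocities [ 0.00029003 -0.00022461 -0.0007314  -0.00047411 -0.00056594  0.00046786]
tau [-5.98828974e-04 -4.23611712e+01 -3.65457237e+01 -1.37390853e-04
  6.97654265e-03  6.92639418e-06]
position [0.23050417 0.60726437 0.30264451]
tool_rot [[-9.34901945e-01  3.54904917e-01 -9.23757211e-04]
 [ 3.54906062e-01  9.34900096e-01 -1.87000827e-03]
 [ 1.99945577e-04 -2.07612140e-03 -9.99997825e-01]]
contact_force [ 0.08663683 -0.53920882 -0.57098628]
torque [-0.00337716  0.04201004  0.03145514]
width 0.08565309382913763
side {'fx': 393.92759855336186, 'fy': 393.92759855336186, 'cx': 316.80679251112076, 'cy': 202.98048951954596, 'camera_from_world': array([[ 0.95228688, -0.30507888, -0.00875052, -0.54173916],
       [ 0.15488484,  0.45836226,  0.87516554, -0.27695974],
       [-0.26298361, -0.83476399,  0.48374446, -0.96173046],
       [ 0.        ,  0.        ,  0.        ,  1.        ]])}
top {'fx': 460.063225550214, 'fy': 460.063225550214, 'cx': 315.5601690
[... 159 characters left out ...]
-01,  7.18241767e-03,  1.45110433e-01,
        -6.08907867e-01],
       [-1.45114787e-01,  8.60683824e-05,  9.89414823e-01,
        -1.46915993e+00],
       [ 0.00000000e+00,  0.00000000e+00,  0.00000000e+00,
         1.00000000e+00]])}
wrist {'fx': 354.34197723438734, 'fy': 354.34197723438734, 'cx': 318.1254087804935, 'cy': 194.41095103392232, 'hand_eye': array([[-1.61160802e-03,  9.44211692e-01,  3.29335213e-01,
         8.39214848e-02],
       [ 9.99998371e-01,  1.78939095e-03, -2.36714636e-04,
         5.87347392e-04],
       [-8.12818177e-04,  3.29334295e-01, -9.44213038e-01,
        -7.08062108e-02],
       [ 0.00000000e+00,  0.00000000e+00,  0.00000000e+00,
         1.00000000e+00]])}
```

View pics/side0.png

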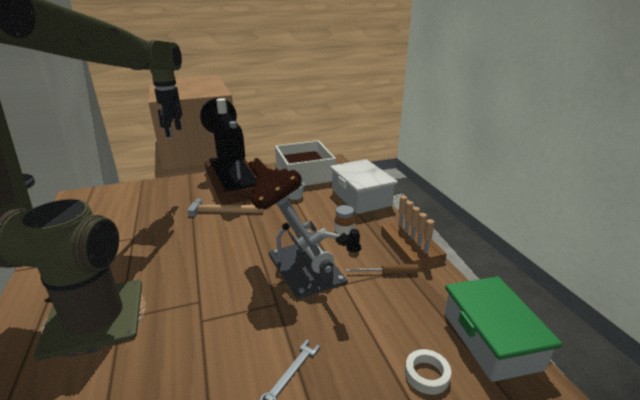

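View pics/top0.png

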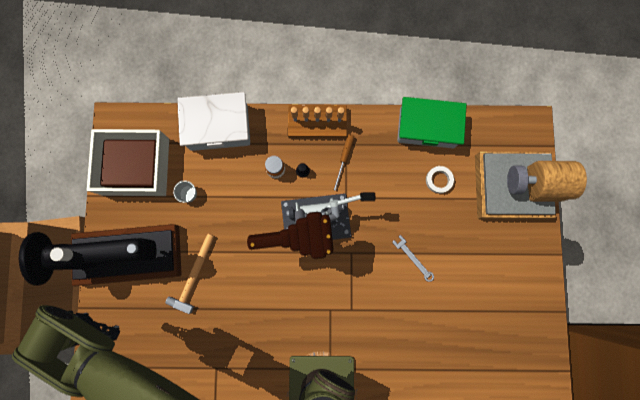

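View pics/wrist0.png

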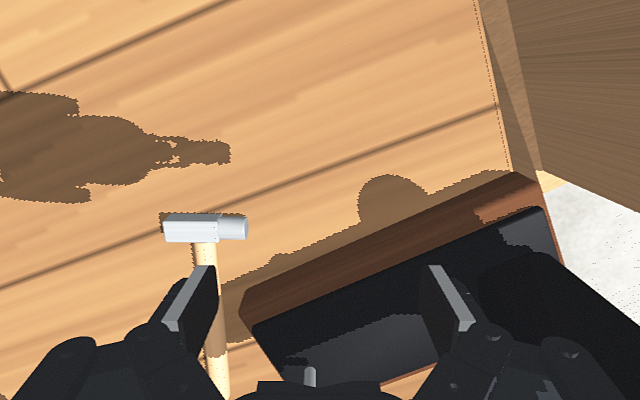

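The top view shows the saddle nose near (252,241) and the foot near (368,197). The side view shows the foot near (354,240). I'll zoom in for the details.

```bash
python3 - <<'E'
import cv2
a=cv2.imread("pics/top0.png")[170:280,235:395]; cv2.imwrite("pics/topz.png",cv2.resize(a,None,fx=5,fy=5,interpolation=cv2.INTER_CUBIC))
a=cv2.imread("pics/side0.png")[150:300,230:390]; cv2.imwrite("pics/sidez.png",cv2.resize(a,None,fx=4,fy=4,interpolation=cv2.INTER_CUBIC))
E
```

```text
(no output)
```

View pics/topz.png

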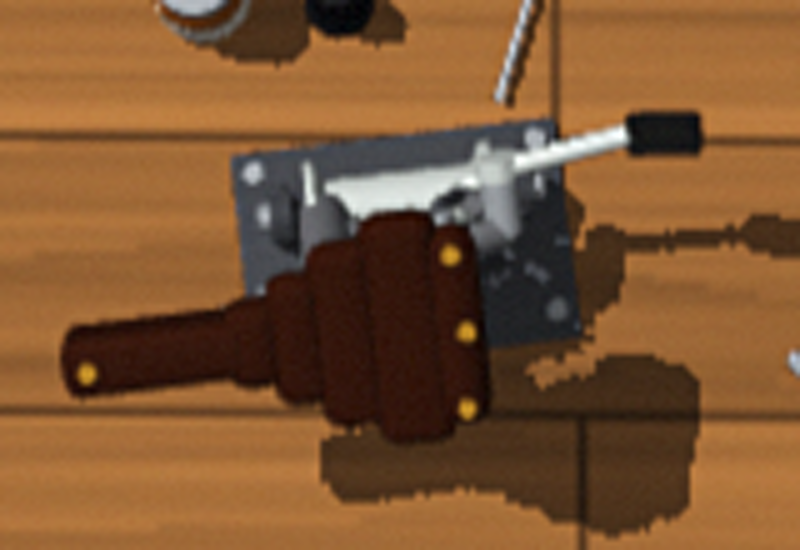

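View pics/sidez.png

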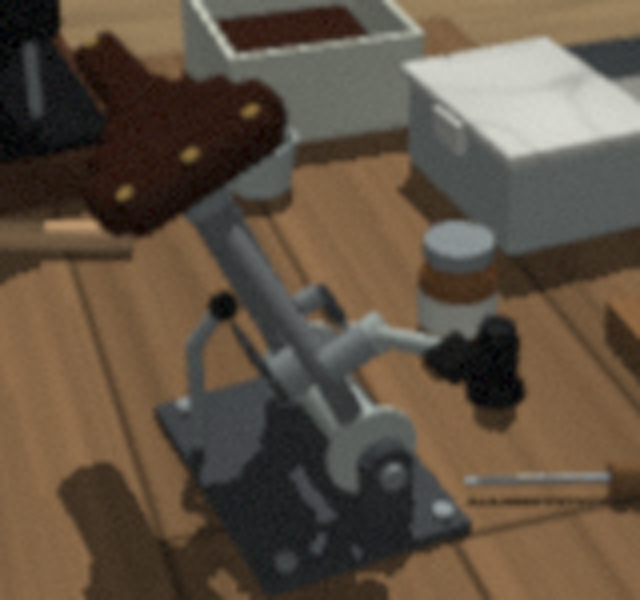

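```bash
cat > h.py <<'E'
import numpy as np, cv2
from scipy.spatial.transform import Rotation as R
from scipy.optimize import least_squares
from station import sensors, vision
P={n:vision.camera_params(n) for n in ("side","top","wrist")}
def proj(n,p,T=None):
    p=np.atleast_2d(p); c=P[n]; T=c["camera_from_world"] if T is None else T
    q=p@T[:3,:3].T+T[:3,3]
    return np.c_[c["cx"]+c["fx"]*q[:,0]/-q[:,2], c["cy"]-c["fy"]*q[:,1]/-q[:,2]]
def wristT(o):
    W=np.eye(4);W[:3,:3]=o["tool_rot"];W[:3,3]=o["position"]
    return np.linalg.inv(W@P["wrist"]["hand_eye"])
def kick(k):
    a=0.349-k; return np.array([60,-60-105*np.cos(a),85+105*np.sin(a)])/1000
def f2w(p,x,lean,z0=0.05):
    Rm=R.from_euler('z',x[2])*R.from_euler('y',-lean)
    return Rm.apply(np.asarray(p))+[x[0],x[1],z0]
def b2w(p,x): return R.from_euler('z',x[2]).apply(np.asarray(p,float))+[x[0],x[1],0]
E
cat > fit.py <<'E'
from h import *
tz=lambda a,b:np.array([235+a/5,170+b/5]); sz=lambda a,b:np.array([230+a/4,150+b/4])
obs=[("top",'b',(.075,.11,.01),tz(232,157)),("top",'b',(.075,-.11,.01),tz(555,120)),("top",'b',(-.075,-.11,.01),tz(580,335)),
("side",'b',(-.075,-.11,.01),sz(270,592)),("side",'b',(.075,-.11,.01),sz(468,525)),("side",'b',(-.075,.11,.01),sz(157,408)),
("top",'f',tuple(kick(0)),tz(664,133)),("side",'f',tuple(kick(0)),sz(450,355)),("top",'f',(0,.2,.235),tz(64,360))]
def res(x): return np.concatenate([proj(n,b2w(p,x) if t=='b' else f2w(p,x,x[3]))[0]-uv for n,t,p,uv in obs])
s=least_squares(res,[.5,0,0,.42],loss='soft_l1');print(s.x);print(res(s.x).reshape(-1,2).round(1))
np.save("x.npy",s.x)
x=s.x
for nm,p in [("nose",(0,.165,.225)),("seat",(0,.05,.248)),("foot",kick(0)),("pivot",(.04,-.06,.085))]: print(nm,f2w(p,x,x[3]).round(4),'upright',f2w(p,x,0).round(4))
for k in np.arange(0,1.51,.25): print(k,f2w(kick(k),x,x[3]).round(4))
E
python3 fit.py
```

```text
[0.54259659 0.01916953 0.14308217 0.26663371]
[[-0.3  0.2]
 [-0.1 -1.1]
 [ 1.4  0. ]
 [-0.5 -0.8]
 [ 1.3 -1.3]
 [-1.6 -0.6]
 [ 0.4  1.1]
 [ 0.2  1.7]
 [-0.1 -0.3]]
nose [0.4604 0.174  0.267 ] upright [0.5191 0.1825 0.275 ]
seat [0.4708 0.0593 0.2892] upright [0.5355 0.0687 0.298 ]
foot [ 0.591  -0.1342  0.1824] upright [ 0.6246 -0.1293  0.1709]
pivot [ 0.5672 -0.0379  0.1425] upright [ 0.5907 -0.0345  0.135 ]
0.0 [ 0.591  -0.1342  0.1824]
0.25 [ 0.5985 -0.139   0.1578]
0.5 [ 0.6052 -0.1373  0.1326]
0.75 [ 0.6107 -0.1293  0.1083]
1.0 [ 0.6148 -0.1154  0.0864]
1.25 [ 0.617  -0.0966  0.0684]
1.5 [ 0.6174 -0.0739  0.0553]
```

The fitted lean of 0.27 disagrees with the stated 0.42, so I'll overlay both on the picture.

```bash
cat > ov.py <<'E'
from h import *
x=np.load("x.npy")
pts=lambda:[(a,.2,z) for a in(-.018,.018) for z in(.205,.245)]+[(a,.11,z) for a in(-.018,.018) for z in(.205,.245)]+[(0,.05,.248),tuple(kick(0)),(.04,-.06,.085),(0,0,0),(0,0,.1),(0,0,.2),(-.068,-.035,.248),(.068,-.035,.248)]
for n,s,(r0,r1,c0,c1) in (("top",5,(170,280,235,395)),("side",4,(150,300,230,390))):
    im=cv2.resize(cv2.imread(f"pics/{n}0.png")[r0:r1,c0:c1],None,fx=s,fy=s,interpolation=cv2.INTER_CUBIC)
    for l,c in((x[3],(0,255,0)),(.42,(0,0,255))):
        for p in pts():
            u=(proj(n,f2w(p,x,l))[0]-[c0,r0])*s; cv2.circle(im,tuple(int(v) for v in u),4,c,1)
    cv2.imwrite(f"pics/ov_{n}.png",im)
E
python3 ov.py
```

```text
(no output)
```

View pics/ov_top.png

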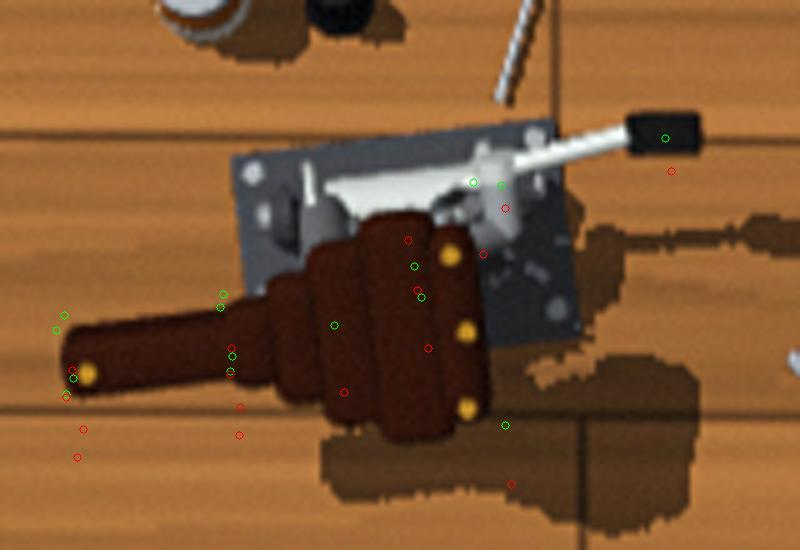

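View pics/ov_side.png

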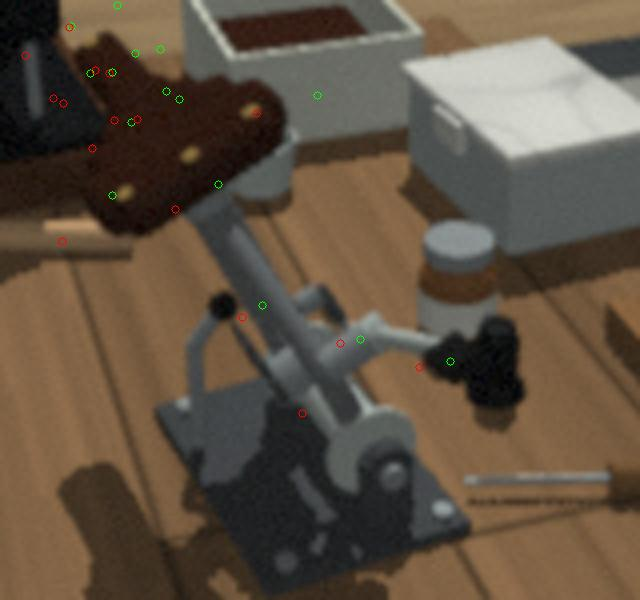

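```bash
sed -i 's/^def res.*/obs+=[("side","f",(0,.2,.225),sz(92,55))]\ndef res(x): return np.concatenate([proj(n,b2w(np.array(p)+[x[4],0,0],x) if t=="b" else f2w(p,x,x[3]))[0]-uv for n,t,p,uv in obs])/; s/\[.5,0,0,.42\]/[.5,0,0,.42,0]/' fit.py; python3 fit.py; sed -i 's/(.42,(0,0,255))/(.42,(0,255,255))/' ov.py; python3 ov.py
```

```text
[ 0.56542063  0.02278243  0.12806659  0.40954179 -0.02291953]
[[-0.2 -0.3]
 [ 0.1 -0.7]
 [ 0.9  0.6]
 [-1.3 -1.1]
 [ 0.9 -1.1]
 [-1.2 -1.1]
 [ 0.3  0.5]
 [ 0.8  0.7]
 [ 0.1  2. ]
 [ 1.7 -0.3]]
nose [0.4555 0.175  0.2564] upright [0.5443 0.1864 0.275 ]
seat [0.4611 0.0598 0.2775] upright [0.559  0.0724 0.298 ]
foot [ 0.5925 -0.1337  0.1848] upright [ 0.6452 -0.1269  0.1709]
pivot [ 0.5759 -0.0364  0.1439] upright [ 0.6128 -0.0316  0.135 ]
0.0 [ 0.5925 -0.1337  0.1848]
0.25 [ 0.6033 -0.1382  0.1614]
0.5 [ 0.6136 -0.1362  0.1374]
0.75 [ 0.6226 -0.1278  0.1143]
1.0 [ 0.6299 -0.1136  0.0935]
1.25 [ 0.6349 -0.0945  0.0764]
1.5 [ 0.6374 -0.0716  0.0639]
```

View pics/ov_top.png

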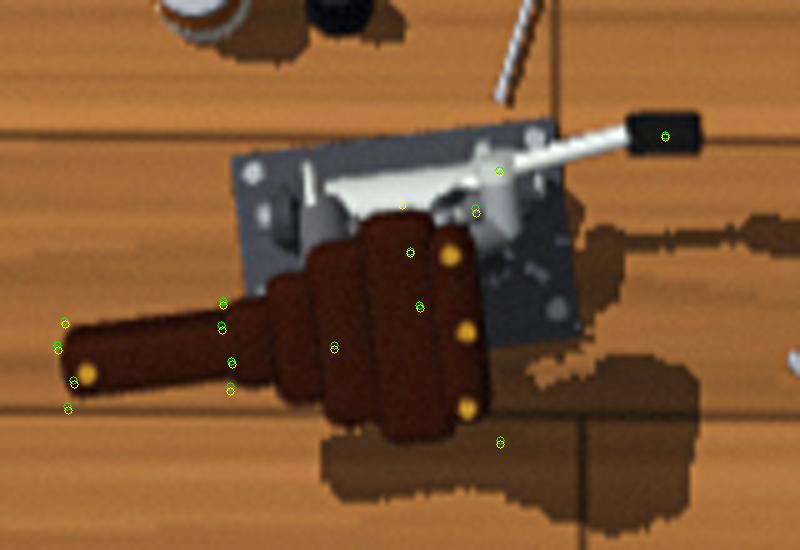

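View pics/ov_side.png

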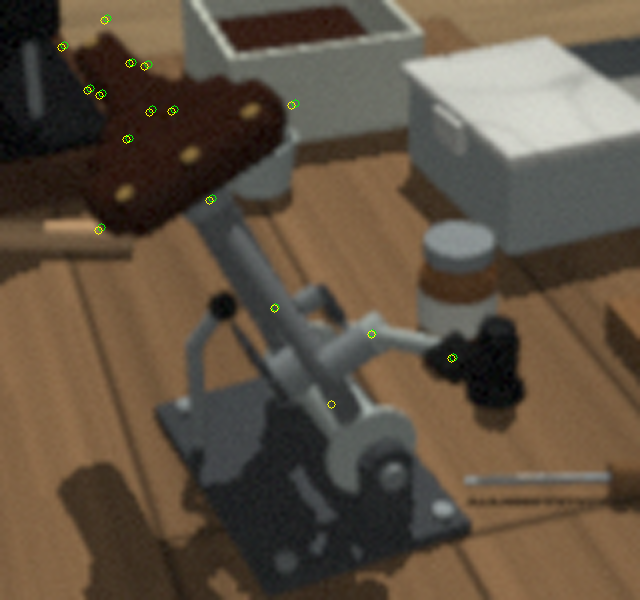

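```bash
cat > plan.py <<'E'
from h import *
x=np.load("x.npy")
def frameR(l): return (R.from_euler('z',x[2])*R.from_euler('y',-l)).as_matrix()
def tgt(tipf,l,mode,depth=.073,tilt=None):
    """TCP pose so point 'depth' ahead is at frame point tipf at lean l; tilt = lean used for tool axis"""
    F=frameR(l if tilt is None else tilt)
    if mode=='x': Rt=np.c_[F[:,0],-F[:,1],-F[:,2]]
    else: Rt=np.c_[F[:,1],F[:,0],-F[:,2]]
    p=f2w(tipf,x,l)-depth*Rt[:,2]
    return p,Rt
def delta(p,Rt,o=None):
    o=o or sensors.get_obs()
    return ((p-o["position"])*1000).round(1),(np.degrees(R.from_matrix(Rt@o["tool_rot"].T).as_rotvec())/6).round(3)
E
python3 - <<'E'
from plan import *
l=x[3]
for dz in (.06,.0065):
    p,Rt=tgt((.06,-.16,.121+dz),l,'x'); print(p.round(3),delta(p,Rt))
p,Rt=tgt((.06,-.16,.045),l,'x'); print(p.round(3),delta(p,Rt))
E
```

```text
[ 0.54  -0.142  0.307] (array([ 309.6, -749.2,    3.9]), array([  5.28 ,  -0.643, -24.853]))
[ 0.561 -0.139  0.258] (array([ 330.7, -746.4,  -45.1]), array([  5.28 ,  -0.643, -24.853]))
[ 0.594 -0.135  0.182] (array([ 363.3, -742.2, -120.8]), array([  5.28 ,  -0.643, -24.853]))
```

```bash
python3 -m handwheel '[[255,[0,0,100],[0,0,0]],[255,[0,0,200],[0,0,0]],[255,[0,0,200],[0,0,0]],[255,[0,0,200],[0,0,0]],[255,[0,0,200],[0,0,0]],[255,[20,-120,200],[0,0,-3]],[255,[40,-160,200],[0,0,-4]],[255,[60,-200,200],[0,0,-5]],[255,[80,-240,200],[0,0,-6]],[255,[100,-280,200],[0,0,-7]],[255,[120,-320,200],[0,0,-8]],[255,[140,-360,200],[0,0,-9]],[255,[160,-400,200],[0,0,-10]],[255,[180,-440,200],[0,0,-11]],[255,[200,-480,200],[0,0,-12]],[255,[220,-520,200],[0,0,-13]],[255,[240,-560,200],[0,0,-14]],[255,[260,-600,200],[0,0,-15]],[255,[280,-640,200],[0,0,-16]],[255,[280,-680,200],[0,0,-17]]]' 40; python3 - <<'E'
from plan import *
p,Rt=tgt((.06,-.16,.181),x[3],'x'); print(delta(p,Rt),sensors.get_obs()["joint_positions"].round(2))
E
```

```text
time: 1.82
position: [0.4729, 0.0313, 0.5025]
tool_rot: [[0.546, 0.838, -0.001], [0.838, -0.546, 0.001], [0.0, -0.002, -1.0]]
contact_force: [1.3, 0.9, 0.2]
width: -0.0001
(array([  67.3, -173.1, -195.6]), array([ 2.128, -3.424, -8.147])) [-0.05 -0.32  1.73  0.    1.73  0.53]
```

```bash
python3 -m handwheel '[[255,[20,-40,0],[0.2,-0.4,-1]],[255,[35,-80,0],[0.5,-0.9,-2]],[255,[50,-120,0],[0.8,-1.3,-3]],[255,[60,-150,0],[1.1,-1.7,-4]],[255,[67,-173,0],[1.3,-2.1,-5]],[255,[67,-173,-30],[1.6,-2.6,-6.1]],[255,[67,-173,-60],[1.9,-3.0,-7.2]],[255,[67,-173,-80],[2.13,-3.42,-8.15]],[255,[67,-173,-100],[2.13,-3.42,-8.15]],[255,[67,-173,-120],[2.13,-3.42,-8.15]],[255,[67,-173,-120],[2.13,-3.42,-8.15]],[255,[67,-173,-120],[2.13,-3.42,-8.15]]]'; python3 - <<'E'
from plan import *
o=sensors.get_obs()
p,Rt=tgt((.06,-.16,.181),x[3],'x'); print(delta(p,Rt,o),o["joint_positions"].round(2))
im=vision.snapshot("wrist")[:,:,::-1].copy()
T=wristT(o)
for q in [kick(0),(.04,-.06,.085),(0,.05,.248),(.068,-.035,.248),(0,0,0)]:
    u=proj("wrist",f2w(q,x,x[3]),T)[0]; print(u.round()); cv2.circle(im,tuple(int(v) for v in u),4,(0,255,0),1)
cv2.imwrite("pics/w1.png",im)
cv2.imwrite("pics/s1.png",vision.snapshot("side")[:,:,::-1])
E
```

```text
time: 2.82
position: [0.5394, -0.1415, 0.3811]
tool_rot: [[0.911, 0.127, 0.392], [0.116, -0.992, 0.052], [0.396, -0.002, -0.918]]
contact_force: [0.0, -0.5, 0.3]
width: 0.0003
(array([  0.7,  -0.3, -74.2]), array([-0.015, -0.028,  0.002])) [-0.43 -0.28  1.93  0.23  1.15  0.95]
[318. 218.]
[213. 222.]
[-63. 410.]
[ 62. 305.]
[187. 225.]
```

View pics/w1.png

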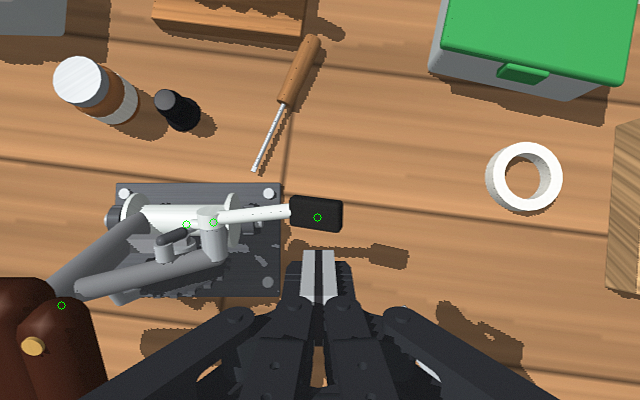

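View pics/s1.png

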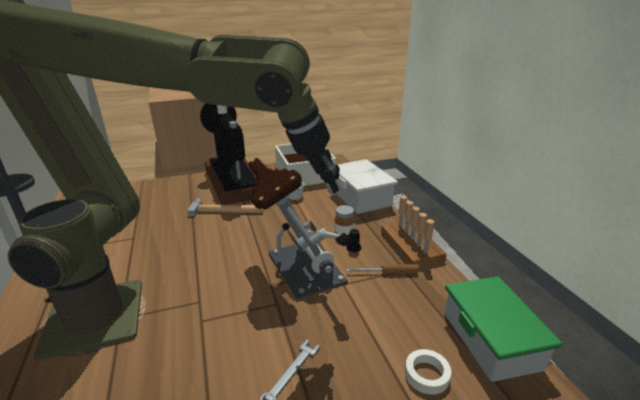

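The wrist view shows the foot's centre at (317,213), against a prediction of (318,218), so I'll press now.

```bash
python3 -m handwheel '[[255,[1,0,-30],[0,0,0]],[255,[3,0,-60],[0,0,0]],[255,[5,0,-74],[0,0,0]],[255,[10,1,-88],[0,0,0]],[255,[16,2,-102],[0,0,0]],[255,[21,3,-114],[0,0,0]],[255,[25,3,-122],[0,0,0]],[255,[28,4,-130],[0,0,0]],[255,[32,4,-138],[0,0,0]],[255,[35,5,-146],[0,0,0]]]'; python3 - <<'E'
from plan import *
o=sensors.get_obs();print(o["contact_force"].round(1))
im=vision.snapshot("wrist")[:,:,::-1].copy()
T=wristT(o)
for k in (0,.25,.5):
    u=proj("wrist",f2w(kick(k),x,x[3]),T)[0]; cv2.circle(im,tuple(int(v) for v in u),4,(0,255,0),1)
cv2.imwrite("pics/w2.png",im)
E
```

```text
time: 3.75
position: [0.5766, -0.1375, 0.2396]
tool_rot: [[0.908, 0.127, 0.4], [0.118, -0.992, 0.048], [0.403, 0.003, -0.915]]
contact_force: [-0.4, -1.9, 3.5]
width: -0.0001
[-0.4 -1.9  3.5]
```

View pics/w2.png

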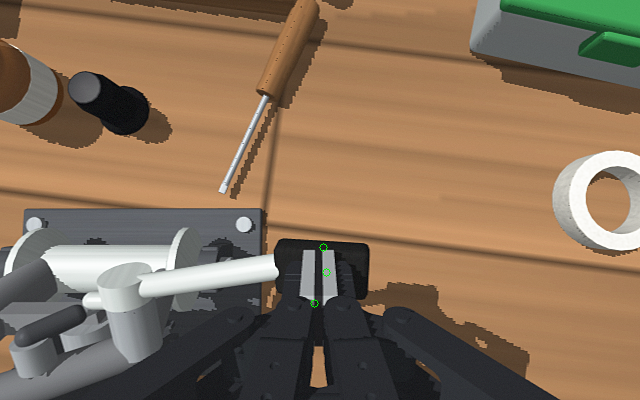

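The fingertips at about (318,280) sit on the foot, whose centre is near (320,262), and the tool reads 3.5 N. I'll keep pressing.

```bash
python3 -m handwheel '[[255,[4,0,-8],[0,0,0]],[255,[8,0,-16],[0,0,0]],[255,[12,1,-24],[0,0,0]],[255,[16,1,-32],[0,0,0]],[255,[19,2,-40],[0,0,0]],[255,[23,2,-48],[0,0,0]],[255,[26,3,-56],[0,0,0]],[255,[30,3,-64],[0,0,0]]]'; python3 - <<'E'
from plan import *
o=sensors.get_obs()
im=vision.snapshot("wrist")[:,:,::-1].copy()
cv2.imwrite("pics/w3.png",im)
E
```

```text
time: 4.47
position: [0.606, -0.1335, 0.1718]
tool_rot: [[0.909, 0.127, 0.396], [0.117, -0.992, 0.051], [0.399, 0.0, -0.917]]
contact_force: [0.4, 0.2, -0.3]
width: -0.0
```

View pics/w3.png

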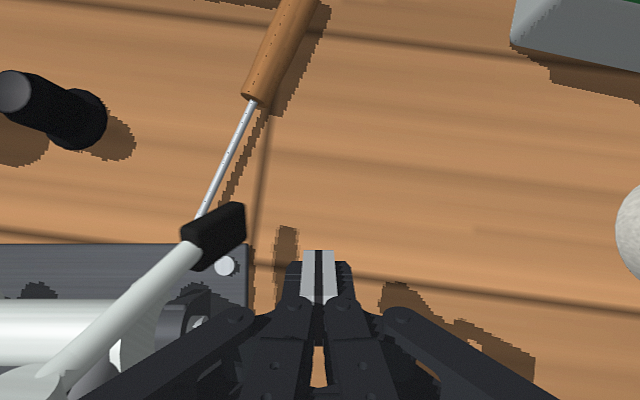

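The kickstand has swung down. I'll retreat along the tool axis and check.

```bash
python3 -m handwheel '[[255,[-15,-2,35],[0,0,0]],[255,[-30,-4,70],[0,0,0]],[255,[-45,-6,105],[0,0,0]],[255,[-60,-8,140],[0,0,0]],[255,[-76,-10,175],[0,0,0]],[255,[-91,-12,210],[0,0,0]],[0,[-106,-14,245],[0,0,0]],[0,[-115,-16,270],[0,0,0]],[0,[-120,-16,280],[0,0,0]]]' 40; python3 - <<'E'
from plan import *
cv2.imwrite("pics/s4.png",cv2.resize(vision.snapshot("side")[150:300,230:390,::-1],None,fx=4,fy=4))
for lift in (.09,0):
    p,Rt=tgt((0,.16,.225+lift),x[3],'y',depth=.054); print(p.round(3),delta(p,Rt))
E
```

```text
time: 5.27
position: [0.4854, -0.1498, 0.456]
tool_rot: [[0.907, 0.127, 0.401], [0.117, -0.992, 0.047], [0.404, 0.004, -0.915]]
contact_force: [-0.1, 0.9, 0.8]
width: 0.0355
[0.399 0.163 0.388] (array([-86.1, 312.4, -67.5]), array([-5.945, -0.686, 13.746]))
[0.435 0.167 0.306] (array([ -50.6,  317. , -150.1]), array([-5.945, -0.686, 13.746]))
```

View pics/s4.png

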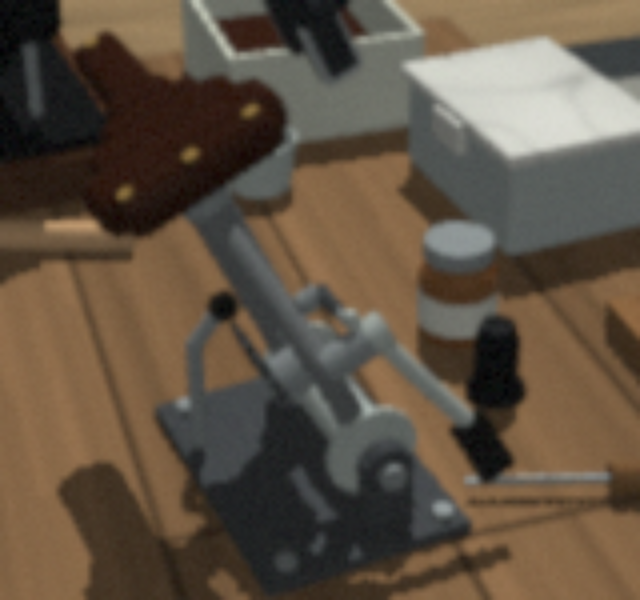

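The kickstand is down, with the foot near zoomed (483,448). Next is the nose hover.

```bash
python3 -m handwheel '[[0,[0,20,20],[-0.4,-0.05,0.9]],[0,[-5,45,30],[-0.8,-0.1,1.9]],[0,[-10,75,30],[-1.3,-0.15,3]],[0,[-20,105,30],[-1.75,-0.2,4]],[0,[-30,135,30],[-2.2,-0.25,5]],[0,[-40,165,30],[-2.6,-0.3,6]],[0,[-50,195,30],[-3.0,-0.35,7]],[0,[-60,225,30],[-3.45,-0.4,8]],[0,[-65,255,30],[-3.9,-0.45,9]],[0,[-70,285,30],[-4.3,-0.5,10]],[0,[-80,300,20],[-4.75,-0.55,11]],[0,[-86,312,0],[-5.2,-0.6,12]],[0,[-86,312,-20],[-5.6,-0.65,13]],[0,[-86,312,-40],[-5.95,-0.69,13.75]],[0,[-86,312,-40],[-5.95,-0.69,13.75]],[0,[-86,312,-40],[-5.95,-0.69,13.75]]]'; cat > look.py <<'E'
import sys
from plan import *
o=sensors.get_obs()
im=vision.snapshot("wrist")[:,:,::-1].copy(); T=wristT(o)
for q in [(a,.2,z) for a in(-.018,.018) for z in(.205,.245)]+[(a,.11,.245) for a in(-.018,.018)]:
    u=proj("wrist",f2w(q,x,x[3]),T)[0]; cv2.circle(im,tuple(int(v) for v in u),4,(0,255,0),1)
cv2.imwrite(sys.argv[1],im)
for lift in (.05,0):
    p,Rt=tgt((0,.16,.225+lift),x[3],'y',depth=.054); print(p.round(3),delta(p,Rt,o))
E
python3 look.py pics/w5.png
```

```text
time: 6.65
position: [0.3991, 0.1625, 0.4127]
tool_rot: [[-0.127, 0.912, 0.39], [0.992, 0.117, 0.05], [-0.0, 0.394, -0.919]]
contact_force: [0.1, 0.2, 0.0]
width: 0.0854
[0.415 0.165 0.352] (array([ 16. ,   2.2, -60.9]), array([ 0.007, -0.047,  0.007]))
[0.435 0.167 0.306] (array([  35.7,    4.8, -106.8]), array([ 0.007, -0.047,  0.007]))
```

View pics/w5.png

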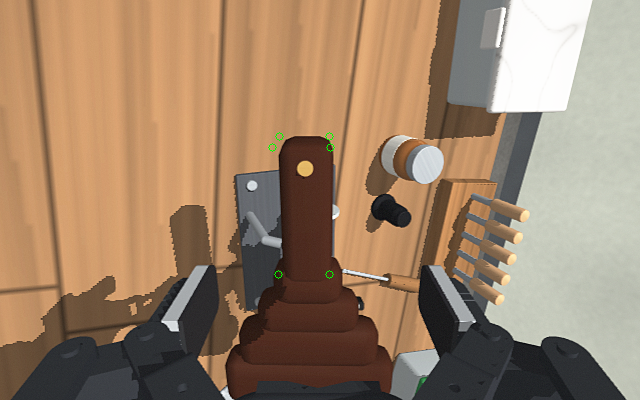

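The nose at (281–333, 137–275) matches the model to within about 4 px. I'll descend and take a second view to check its height.

```bash
python3 -m handwheel '[[0,[6,1,-20],[0,0,0]],[0,[12,1,-40],[0,0,0]],[0,[17,2,-61],[0,0,0]],[0,[17,2,-61],[0,0,0]]]';python3 look.py pics/w6.png
```

```text
time: 7.03
position: [0.4162, 0.1639, 0.3502]
tool_rot: [[-0.124, 0.913, 0.388], [0.992, 0.115, 0.049], [-0.0, 0.391, -0.92]]
contact_force: [-0.1, 0.1, -1.2]
width: 0.0852
[0.415 0.165 0.352] (array([-1.1,  0.8,  1.6]), array([ 0.01 , -0.075,  0.032]))
[0.435 0.167 0.306] (array([ 18.6,   3.3, -44.2]), array([ 0.01 , -0.075,  0.032]))
```

View pics/w6.png

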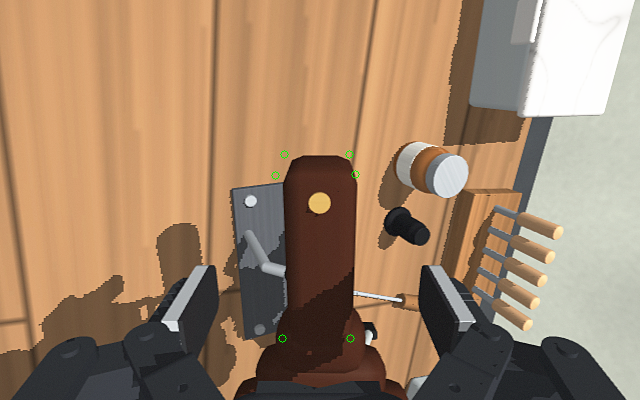

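```bash
python3 -m handwheel '[[0,[9,1,-22],[0,0,0]],[0,[19,3,-40],[0,0,0]],[0,[19,3,-44],[0,0,0]],[255,[19,3,-44],[0,0,0]],[255,[19,3,-44],[0,0,0]],[255,[19,3,-44],[0,0,0]],[255,[19,3,-44],[0,0,0]],[255,[19,3,-44],[0,0,0]],[255,[19,3,-44],[0,0,0]],[255,[19,3,-44],[0,0,0]],[255,[19,3,-44],[0,0,0]],[255,[19,3,-44],[0,0,0]],[255,[19,3,-44],[0,0,0]]]' 40;python3 look.py pics/w7.png
python3 - <<'E'
from plan import *
o=sensors.get_obs()
# arc: rotate measured TCP about hub axis
a=R.from_euler('z',x[2]).apply([0,1,0]); h=np.array([x[0],x[1],.05])
for d in (.08,.16,.24,.32,.37,.40,.42):
    q=R.from_rotvec(a*d); print(d,((q.apply(o["position"]-h)+h-o["position"])*1000).round(1),(np.degrees(a*d)/6).round(2))
E
```

```text
time: 8.17
position: [0.4355, 0.1672, 0.3107]
tool_rot: [[-0.125, 0.911, 0.392], [0.992, 0.115, 0.05], [0.0, 0.396, -0.918]]
contact_force: [-6.6, -0.7, 4.0]
width: 0.0355
[0.415 0.165 0.352] (array([-20.5,  -2.5,  41.1]), array([-0.001, -0.027,  0.025]))
[0.435 0.167 0.306] (array([-0.7,  0.1, -4.8]), array([-0.001, -0.027,  0.025]))
0.08 [21.   2.7  8. ] [-0.1   0.76  0.  ]
0.16 [42.6  5.5 14.3] [-0.2   1.52  0.  ]
0.24 [64.6  8.3 18.8] [-0.29  2.27  0.  ]
0.32 [86.9 11.2 21.5] [-0.39  3.03  0.  ]
0.37 [100.9  13.   22.3] [-0.45  3.5   0.  ]
0.4 [109.3  14.1  22.4] [-0.49  3.79  0.  ]
0.42 [114.9  14.8  22.4] [-0.51  3.98  0.  ]
```

View pics/w7.png

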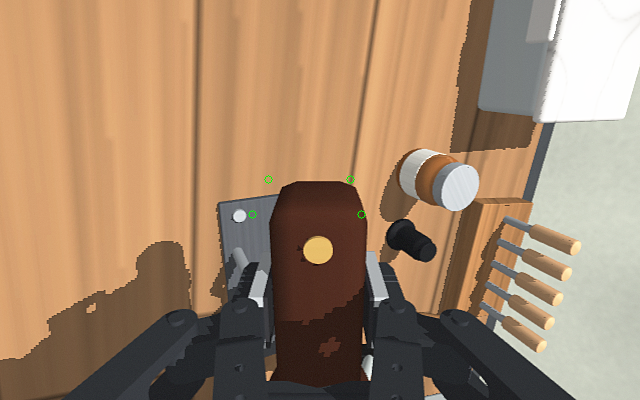

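The nose is gripped, with the fingers 35.5 mm apart. I'll swing it along the arc, half of it first.

```bash
python3 -m handwheel '[[255,[5,1,2],[-0.02,0.19,0]],[255,[10.5,1.3,4],[-0.05,0.38,0]],[255,[16,2,6],[-0.07,0.57,0]],[255,[21,2.7,8],[-0.1,0.76,0]],[255,[26.5,3.4,9.6],[-0.12,0.95,0]],[255,[32,4,11.2],[-0.15,1.14,0]],[255,[37,4.8,12.8],[-0.17,1.33,0]],[255,[42.6,5.5,14.3],[-0.2,1.52,0]],[255,[53.6,7,16.5],[-0.25,1.9,0]],[255,[64.6,8.3,18.8],[-0.29,2.27,0]],[255,[64.6,8.3,18.8],[-0.29,2.27,0]]]'
python3 - <<'E'
from plan import *
print(sensors.get_obs()["torque"])
E
```

```text
time: 9.13
position: [0.5018, 0.1758, 0.3305]
tool_rot: [[-0.125, 0.979, 0.162], [0.992, 0.123, 0.021], [0.001, 0.163, -0.987]]
contact_force: [-6.6, -0.4, 10.1]
width: 0.0355
[-0.13397593  1.0562427   0.19305359]
```

```bash
python3 -m handwheel '[[255,[7,1,1],[-0.03,0.26,0]],[255,[15,2,2],[-0.07,0.52,0]],[255,[22,2.8,3],[-0.1,0.77,0]],[255,[29,3.7,3.4],[-0.13,1.02,0]],[255,[36,4.6,3.7],[-0.16,1.25,0]],[255,[42,5.4,3.8],[-0.19,1.45,0]],[255,[45,5.8,3.8],[-0.2,1.55,0]],[255,[45,5.8,3.8],[-0.2,1.55,0]],[255,[45,5.8,3.8],[-0.2,1.55,0]],[255,[45,5.8,3.8],[-0.2,1.55,0]]]'
python3 - <<'E'
from plan import *
for n,s,(r0,r1,c0,c1) in (("top",5,(170,280,235,395)),("side",4,(150,300,230,390))):
    im=cv2.resize(vision.snapshot(n)[r0:r1,c0:c1,::-1],None,fx=s,fy=s,interpolation=cv2.INTER_CUBIC)
    for p in [(0,0,0),(0,0,.1),(0,0,.2),(.04,-.06,.085),kick(1.5),(-.068,-.02,.248),(.068,-.02,.248),(0,-.035,.248)]:
      for l,c in ((0,(0,255,0)),(.08,(0,0,255)),(-.08,(255,255,0))):
        u=(proj(n,f2w(p,x,l))[0]-[c0,r0])*s; cv2.circle(im,tuple(int(v) for v in u),4,c,1)
    cv2.imwrite(f"pics/up_{n}.png",im)
print(sensors.get_obs()["torque"])
E
```

```text
time: 9.97
position: [0.5468, 0.1816, 0.3345]
tool_rot: [[-0.125, 0.992, 0.002], [0.992, 0.125, 0.0], [0.0, 0.002, -1.0]]
contact_force: [-0.6, 0.4, 2.6]
width: 0.0355
[-0.02419453 -0.2271611   0.2192959 ]
```

View pics/up_top.png

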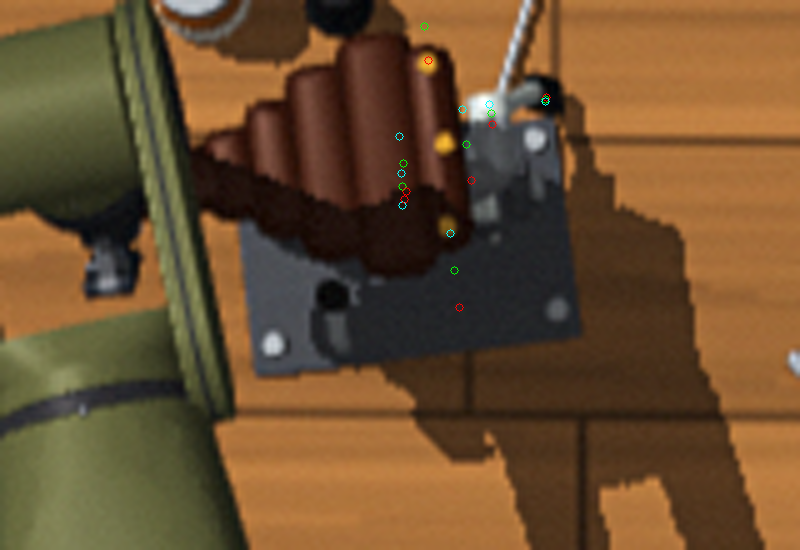

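View pics/up_side.png

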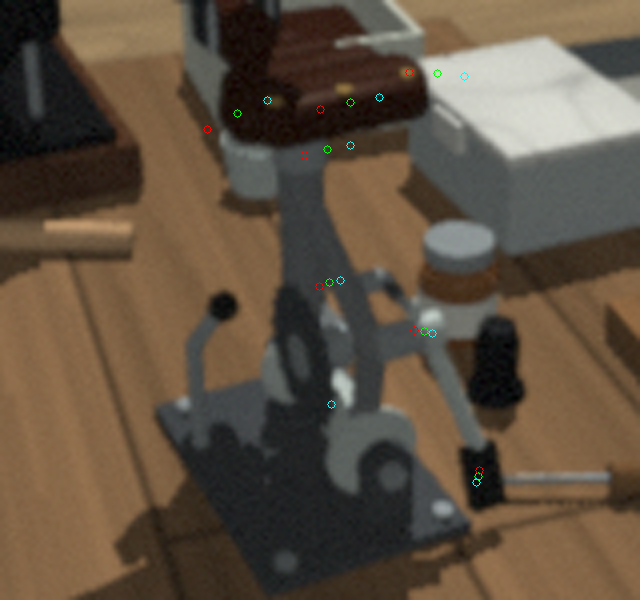

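The top view shows tail rivets at zoomed (428,63), (445,143) and (447,225). The side view shows them at (408,72), (343,90) and about (275,102). I'll triangulate these to get the true lean.

```bash
cat > tri.py <<'E'
from plan import *
tz=lambda a:np.array([235+a[0]/5,170+a[1]/5]); sz=lambda a:np.array([230+a[0]/4,150+a[1]/4])
def tri(t,s):
    f=lambda p:np.r_[proj("top",p)[0]-tz(t),proj("side",p)[0]-sz(s)]
    r=least_squares(f,[.5,0,.25]); return r.x,np.abs(r.fun).max()
def lean(A,C):
    d=(A-C); return np.arctan2(d[2],np.hypot(d[0],d[1]))
L=[tri(*v) for v in (((450,255),(250,110)),((467,330),(190,155)),((468,408),(125,192)))]
U=[tri(*v) for v in (((428,63),(408,72)),((445,143),(343,90)),((447,225),(275,102)))]
for n,S in(("lean",L),("up",U)):
    for p,e in S: print(n,p.round(4),round(e,1))
    print("angle from A-C",lean(S[0][0],S[2][0]))
    h=np.array([x[0],x[1],.05]); m=np.mean([s[0] for s in S],0)-h; fx=frameR(0)[:,0]
    print("angle about hub of mean",np.arctan2(-m@fx,m[2]))
E
python3 tri.py; python3 - <<'E'
from plan import *
a=vision.snapshot("side")[:,:,::-1]
cv2.imwrite("pics/sidezz.png",cv2.resize(a[155:200,270:345],None,fx=10,fy=10,interpolation=cv2.INTER_CUBIC))
E
```

```text
lean [ 0.5092 -0.003   0.2981] 0.0
lean [ 0.4693 -0.0128  0.279 ] 0.2
lean [ 0.428  -0.0141  0.2616] 0.1
angle from A-C 0.41878176831001696
angle about hub of mean 0.4108429724586817
up [0.6143 0.0095 0.3026] 0.1
up [5.695e-01 2.000e-04 3.011e-01] 0.2
up [ 0.5253 -0.0013  0.3002] 0.0
angle from A-C 0.02757633885366196
angle about hub of mean -0.006770729103412182
```

View pics/sidezz.png

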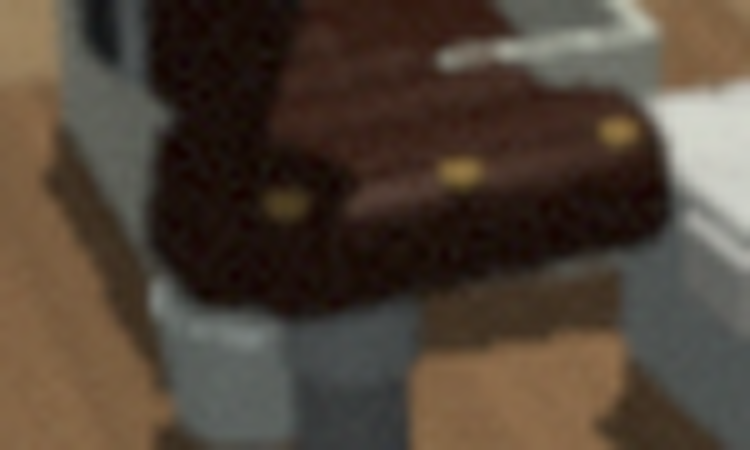

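The rivets give a lean of about 0.00–0.03 rad, inside the limit. I'll hold the pose a little longer, then hand in.

```bash
python3 -m handwheel '[[255,[0,0,0],[0,0,0]],[255,[0,0,0],[0,0,0]],[255,[0,0,0],[0,0,0]],[255,[0,0,0],[0,0,0]],[255,[0,0,0],[0,0,0]],[255,[0,0,0],[0,0,0]],[255,[0,0,0],[0,0,0]],[255,[0,0,0],[0,0,0]],[255,[0,0,0],[0,0,0]],[255,[0,0,0],[0,0,0]]]'; python3 - <<'E'
from station import vision
import cv2
a=vision.snapshot("side")[:,:,::-1]; cv2.imwrite("pics/end.png",a)
E
```

```text
time: 10.95
position: [0.5467, 0.1816, 0.3346]
tool_rot: [[-0.125, 0.992, 0.002], [0.992, 0.125, 0.0], [0.0, 0.002, -1.0]]
contact_force: [-1.3, 0.7, 3.0]
width: 0.0354
```

View pics/end.png

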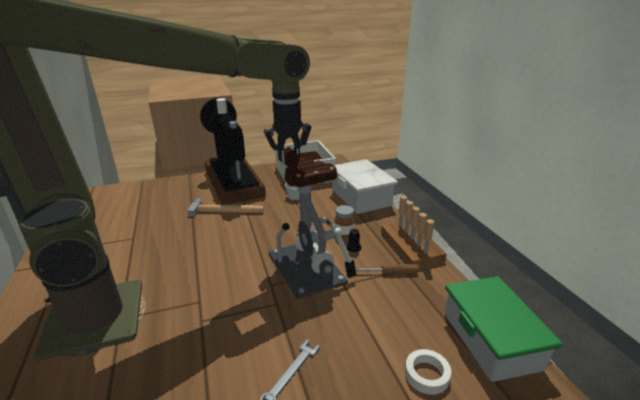

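The frame is upright with the nose held at about (300,155). The kickstand is down with its foot near (350,268), and the loose items are in place.

```bash
python3 -c "
from station import workorder; print(workorder.hand_in())"
```

```text
the job is handed in; nothing more can be done
None
```

The kickstand is down and the frame is upright, and I handed the job in at about 11 s of the 51 s allowed with the gripper still holding the saddle nose. No verdict is reported.

- **Kickstand:** I pressed the foot down along the leaning frame's own axis with shut fingers. It snapped over, and pictures taken while the frame still leaned about 0.41 rad showed it down. I judged this by eye and did not measure the joint angle.
- **Frame:** I gripped the nose with 40 N and swung the frame along its arc. Triangulating the tail rivets gave two lean estimates, -0.007 and 0.028 rad, both inside the 0.08 limit. The pose held still for the last second, with the fingers 35.4 mm apart on the 36 mm nose.
- **Loose items:** none showed any visible movement in the last picture.
- **Disagreement:** my first fit took the bracket plate as centred under the hub and gave a lean of 0.27 rad instead of 0.42. Letting the plate sit 23 mm towards the robot brought the fit to 0.41, which agreed with the rivets and the wrist views.

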